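# Find the stiffest sounding tongue and unlock its pickup switch

## Task

One after the other, starting at the robot's left and ending at its right, press the free tip of each of the three steel tongues down to its stop and feel which tongue is the stiffest. Then switch on only the stiffest tongue's unit: pull its locking toggle bat out, swing it all the way over past the lock, away from the robot, and let it settle back in. Leave the other two toggles off and do not knock or shift the things lying about.

Things in the scene. Friction and masses are not known exactly. Their poses are not given: they have to be found in the camera images.
- unit_a: One of three look-alike tongue units, fixed, in a row across the desk (left is world +y; order and stiffness vary). Wooden board 250 x 70 x 18; origin: centre of its underside; x along the board away from the robot, z up. On its centre line: tongue's free tip at the near end, clamp (x +20 to +55, 50 wide, top 72 high), grey toggle housing (centre x +92, 56 x 50, top 44 high).
- tip_a (a point): Pressing point of unit_a's tongue: middle of its top face, 10 from the free end, 120 from the clamp, 60 above the desk. The tongue is a level steel strip 130 long, 30 wide, 3 thick. Under this point a rubber-capped stop 20 across stands on the board; the point goes down 18 to meet it.
- tongue_a (a joint): Bending of unit_a's tongue, rad: 0 at rest (within 0.001), 0.15 on the stop (counts as on the stop from 0.13). Springs back. The push needed at the tip grows evenly with the bending, to between 3 and 20 N at the stop; the three differ by at least 1.5 times from one to the next.
- grip_a (a point): Grip point of unit_a's toggle bat: centre of its aluminium paddle, 18 wide across the unit (y), 14 along it (x), 42 long. It lies 58 along the bat from the pivot, which is 45 above the desk at the unit's x +92, y 0. This frame's z points out along the bat, y is the pivot axis. Bat off: about 98 above the desk.
- bat_a (a joint): Swing of unit_a's bat, rad: 0 = off, leaning 0.4 from upright towards the tongue and robot; 0.8 = on, leaning 0.4 the other way. Light friction holds it. A steel gate tooth between (top 75 above the desk) blocks it unless the bat is pulled out. Starts between 0 and 0.03.
- pull_a (a joint): How far unit_a's bat is pulled out along its own length, m: 0 = in and locked, 0.012 = end of travel. Its cross pin clears the tooth from about 0.008. A spring draws it back in (2 N at rest, 8 N fully out).
- unit_b: One of three look-alike tongue units, fixed, in a row across the desk (left is world +y; order and stiffness vary). Wooden board 250 x 70 x 18; origin: centre of its underside; x along the board away from the robot, z up. On its centre line: tongue's free tip at the near end, clamp (x +20 to +55, 50 wide, top 72 high), grey toggle housing (centre x +92, 56 x 50, top 44 high).
- tip_b (a point): Pressing point of unit_b's tongue: middle of its top face, 10 from the free end, 120 from the clamp, 60 above the desk. The tongue is a level steel strip 130 long, 30 wide, 3 thick. Under this point a rubber-capped stop 20 across stands on the board; the point goes down 18 to meet it.
- tongue_b (a joint): Bending of unit_b's tongue, rad: 0 at rest (within 0.001), 0.15 on the stop (counts as on the stop from 0.13). Springs back. The push needed at the tip grows evenly with the bending, to between 3 and 20 N at the stop; the three differ by at least 1.5 times from one to the next.
- grip_b (a point): Grip point of unit_b's toggle bat: centre of its aluminium paddle, 18 wide across the unit (y), 14 along it (x), 42 long. It lies 58 along the bat from the pivot, which is 45 above the desk at the unit's x +92, y 0. This frame's z points out along the bat, y is the pivot axis. Bat off: about 98 above the desk.
- bat_b (a joint): Swing of unit_b's bat, rad: 0 = off, leaning 0.4 from upright towards the tongue and robot; 0.8 = on, leaning 0.4 the other way. Light friction holds it. A steel gate tooth between (top 75 above the desk) blocks it unless the bat is pulled out. Starts between 0 and 0.03.
- pull_b (a joint): How far unit_b's bat is pulled out along its own length, m: 0 = in and locked, 0.012 = end of travel. Its cross pin clears the tooth from about 0.008. A spring draws it back in (2 N at rest, 8 N fully out).
- unit_c: One of three look-alike tongue units, fixed, in a row across the desk (left is world +y; order and stiffness vary). Wooden board 250 x 70 x 18; origin: centre of its underside; x along the board away from the robot, z up. On its centre line: tongue's free tip at the near end, clamp (x +20 to +55, 50 wide, top 72 high), grey toggle housing (centre x +92, 56 x 50, top 44 high).
- tip_c (a point): Pressing point of unit_c's tongue: middle of its top face, 10 from the free end, 120 from the clamp, 60 above the desk. The tongue is a level steel strip 130 long, 30 wide, 3 thick. Under this point a rubber-capped stop 20 across stands on the board; the point goes down 18 to meet it.
- tongue_c (a joint): Bending of unit_c's tongue, rad: 0 at rest (within 0.001), 0.15 on the stop (counts as on the stop from 0.13). Springs back. The push needed at the tip grows evenly with the bending, to between 3 and 20 N at the stop; the three differ by at least 1.5 times from one to the next.
- grip_c (a point): Grip point of unit_c's toggle bat: centre of its aluminium paddle, 18 wide across the unit (y), 14 along it (x), 42 long. It lies 58 along the bat from the pivot, which is 45 above the desk at the unit's x +92, y 0. This frame's z points out along the bat, y is the pivot axis. Bat off: about 98 above the desk.
- bat_c (a joint): Swing of unit_c's bat, rad: 0 = off, leaning 0.4 from upright towards the tongue and robot; 0.8 = on, leaning 0.4 the other way. Light friction holds it. A steel gate tooth between (top 75 above the desk) blocks it unless the bat is pulled out. Starts between 0 and 0.03.
- pull_c (a joint): How far unit_c's bat is pulled out along its own length, m: 0 = in and locked, 0.012 = end of travel. Its cross pin clears the tooth from about 0.008. A spring draws it back in (2 N at rest, 8 N fully out).
- marker: Bystander: black marker pen lying on the desk between two units, 134 long, 14 thick; origin under its middle.
- fork: Bystander: steel tuning fork lying on the desk between two units, 154 long, 24 wide, 6 thick; origin near its middle.
- bowl: Bystander: steel mixing bowl 170 across, 85 high, to the right of the units; origin under its middle.
- bottle: Bystander: brown glass bottle 64 across, 240 high, to the right of the units; origin under its middle.
- book: Bystander: blue book 150 by 210, 30 thick, lying to the left of the units; origin under its middle.

How it is judged:
On the way, in this order (a step that is already met when the one before it is completed fails the run):
1. the left unit's tongue is pressed down to its stop (((value of joint tongue_a above 0.13 rad and world y of unit_a above 0.1 m) or (value of joint tongue_b above 0.13 rad and world y of unit_b above 0.1 m) or (value of joint tongue_c above 0.13 rad and world y of unit_c above 0.1 m))), for 0.1 s.
2. the middle unit's tongue is pressed down to its stop (((value of joint tongue_a above 0.13 rad and world y of unit_a between -0.1 and 0.1 m) or (value of joint tongue_b above 0.13 rad and world y of unit_b between -0.1 and 0.1 m) or (value of joint tongue_c above 0.13 rad and world y of unit_c between -0.1 and 0.1 m))), for 0.1 s.
3. the right unit's tongue is pressed down to its stop (((value of joint tongue_a above 0.13 rad and world y of unit_a below -0.1 m) or (value of joint tongue_b above 0.13 rad and world y of unit_b below -0.1 m) or (value of joint tongue_c above 0.13 rad and world y of unit_c below -0.1 m))), for 0.1 s.
4. the bat of the unit with the stiffest tongue is pulled out while it is still on the off side (((value of joint tongue_a above 0.00025 rad and value of joint pull_a above 0.006 m and value of joint bat_a below 0.3 rad) or (value of joint tongue_b above 0.00025 rad and value of joint pull_b above 0.006 m and value of joint bat_b below 0.3 rad) or (value of joint tongue_c above 0.00025 rad and value of joint pull_c above 0.006 m and value of joint bat_c below 0.3 rad))), for 0.05 s.
5. that bat has swung over to the on side (((value of joint tongue_a above 0.00025 rad and value of joint bat_a above 0.65 rad) or (value of joint tongue_b above 0.00025 rad and value of joint bat_b above 0.65 rad) or (value of joint tongue_c above 0.00025 rad and value of joint bat_c above 0.65 rad))), for 0.05 s.
At the end, for the whole second after the job is handed in: The stiffest tongue's toggle is over to on (swing above 0.65 rad), the other two off (below 0.15 rad); all three bats are in (under 3 mm out) and tongues free (bent under 0.02 rad). The judge knows the stiffest by a rest angle 0.0001 rad above the others, too little to sense (((value of joint tongue_a above 0.00025 rad and value of joint bat_a above 0.65 rad) or (value of joint tongue_b above 0.00025 rad and value of joint bat_b above 0.65 rad) or (value of joint tongue_c above 0.00025 rad and value of joint bat_c above 0.65 rad)) and (value of joint tongue_a above 0.00025 rad or value of joint bat_a below 0.15 rad) and (value of joint tongue_b above 0.00025 rad or value of joint bat_b below 0.15 rad) and (value of joint tongue_c above 0.00025 rad or value of joint bat_c below 0.15 rad) and value of joint each of pull_a, pull_b, pull_c below 0.003 m and value of joint each of tongue_a, tongue_b, tongue_c below 0.02 rad); the robot touches nothing.
It fails at once if a toggle of a unit other than the stiffest one is swung past its lock ((value of joint tongue_a below 0.00025 rad and value of joint bat_a above 0.45 rad) or (value of joint tongue_b below 0.00025 rad and value of joint bat_b above 0.45 rad) or (value of joint tongue_c below 0.00025 rad and value of joint bat_c above 0.45 rad)).
It fails at once if a bystander (marker, fork, bowl, bottle, book) is shifted by more than 25 mm (distance of any of marker, fork, bowl, bottle, book from where it was at the start of the episode above 0.025 m).
It also fails if it takes over 56 s, if anything falls off the work surface, if the arm or the gripper's body presses on something with over 40 N, if the wrist force passes 120 N, or if a joint passes its speed limit or range.

## Robot

A 6-joint arm with a two-finger parallel gripper is mounted at the origin on the work surface. World frame = base frame: x ahead of the robot, y to its left, z up, the work surface at z = 0. Lengths are in m, angles in rad, forces in N, time in s.
With the tool pointing down it reaches from about 0.35 to 0.975 m from the base axis. Payload 4.9 kg.
Tool frame: the origin (TCP) lies midway between the tips of the shut fingers; the grasp point (between the pads) lies 19 mm behind it; z points along the fingers, y is the line along which they close (so a half turn about z gives the same grasp; the last joint's range is limited). The gripper opens to 85 mm and grips with 20 to 120 N. Pads are 22 mm wide; open, the fingers measure 114 mm over their backs; the gripper's body (76 mm by 85 mm) begins 54 mm behind the grasp point. The pads swing forward as they close: fully open they stand 13 mm farther back than shut.
Start: joints at [-1.421, 0.053, 1.613, -0, 1.476, -0.119], TCP at [0.166, -0.603, 0.231] pointing down, gripper open.
Joint ranges: [-3.01, 3.01], [-1.01, 2.22], [0.06, 2.58], [-1.02, 4.17], [0.09, 2.62], [-3.14, 3.14]. Speed limits (rad/s): [2.57, 2.57, 3.14, 3.14, 3.14, 3.14].

## Interface

Orientations are given as a rotation vector (axis times angle).
In Python, from station import ctrl, optics, job gives the robot as it stands.
- The arm moves only by the shell command python3 -m jog 'ROWS' [OPENING] [FORCE]. ROWS is JSON, a list of rows, each a list of 2 entries, a list of its own where there are three numbers: the shift along the tool's x, y, z in m, then the turn, a rotation vector about the tool's x, y, z in rad. A call has 1 to 5 rows; each row is the pose to reach, as a shift and turn from the pose commanded when the call began, along the tool's axes at that moment; what a row does not reach only later rows make up. A row lasts 1/10 s, in which the tool goes at most 50 mm and 8.59 degrees, less where a joint would pass 70% of its speed; a pose out of reach is approached as far as the arm can. A call with a gripper value outside its range is refused whole. OPENING is the opening, from 0 (shut) to 1 (fully open), set as the call begins (- or left out, the last holds). The fingers move at their own pace and stop on an object; FORCE is the grip in N (left out, the last holds). Time passes only in rows, so rows that repeat a pose let the fingers close. It gives the time, the measured TCP pose, the force, the opening and the grip force at its end, in the units of the state.
- ctrl.get_obs(): the state, without advancing time (a new reading comes with each control period).
- optics.get_image(name): name is "scene" or "top" or "wrist"; returns a dict with "image" (480x640x3 uint8, blue, green, red), "fx", "fy", "cx", "cy" (pixels), "D" ([k1, k2, p1, p2, k3] as OpenCV has them; the pictures are not rectified), "rvec" (rotation vector, rad) and "tvec" (3), from world to camera coordinates, as OpenCV has them; the wrist camera has in their place "mount" (4x4, takes a point from camera to tool coordinates, whose origin is the TCP and whose axes are the flange's). Camera axes: x right, y down, z forward; pixel columns grow to the right and rows downward; lengths in m; the calibration is good to about 2 mm. A picture is of the moment at which its call begins: read the wrist's pose just before it. There is no depth.
- job.finish_job(): hands the job in; it is judged then, once.
The state is a dict: "t": time; "q": joint angles; "dq": joint speeds; "effort": joint torques, N m; "tool_pos": TCP position; "tool_rot": TCP orientation; "contact_force": force on the tool from outside, world axes, zero at the start; "wrist_torque": the same for the moment, N m; "opening": finger opening in m; "grip_force": force on a finger pad.
Only numpy, scipy, OpenCV 4.12 (cv2) and the standard library are available. Lean on these libraries where they do the work, as an engineer would, in place of code of your own. Each camera call takes 0.05 s, during which the arm holds its last target. There are 200 camera calls.

## Working session

There is one attempt and no reset: what is moved stays moved. The work goes in short steps, Python scripts to look and compute and a shell command to move; the robot and the scene stay as the last step left them, time stands still between calls to the robot, and variables do not carry over. Pictures are saved under pics/ and viewed, at most 10 in all, crops included, and the job is handed in when it is done.

```bash
ls; mkdir -p pics
cat > h.py <<'E'
import numpy as np, cv2
from station import ctrl, optics, job
E
python3 - <<'E'
from h import *
for n in("top","scene"):
    d=optics.get_image(n); cv2.imwrite(f"pics/{n}0.png",d["image"])
    R=cv2.Rodrigues(np.array(d["rvec"],float))[0]; print(n,d["fx"],d["cx"],d["cy"],d["D"],-R.T@np.array(d["tvec"]).ravel())
    np.savez(f"{n}0.npz",**d)
o=ctrl.get_obs();print(o)
E
```

```text
pics
top 548.743484803134 318.9164557591597 235.06306243738197 [-0.16255924  0.          0.          0.          0.        ] [ 0.37651626 -0.02651512  1.52923936]
scene 465.5130363298138 326.7768491331641 236.80558233075814 [-0.0384272  0.         0.         0.         0.       ] [ 0.98491789 -0.29613444  1.01583345]
{'t': 0.1, 'q': array([-1.42100619e+00,  5.32972520e-02,  1.61416708e+00,  1.72353074e-05,
        1.47603281e+00, -1.19015166e-01]), 'dq': array([-5.15721724e-04, -9.45719374e-04, -2.66019308e-03,  8.66729763e-04,
       -1.24272409e-03,  6.13171048e-05]), 'effort': array([-6.65273292e-04, -3.94902778e+01, -3.71362495e+01, -1.26393998e-04,
        3.89614303e-03, -7.84094624e-06]), 'tool_pos': array([ 0.16589667, -0.6019826 ,  0.2301758 ]), 'tool_rot': array([-3.11137336e+00, -4.20710536e-01,  1.90731865e-05]), 'contact_force': array([ 0.50719101, -0.07320235, -0.21770311]), 'wrist_torque': array([ 0.05545619, -0.01783211,  0.02469057]), 'grip_force': 0.0, 'opening': 0.08542255576444813}
```

View pics/top0.png

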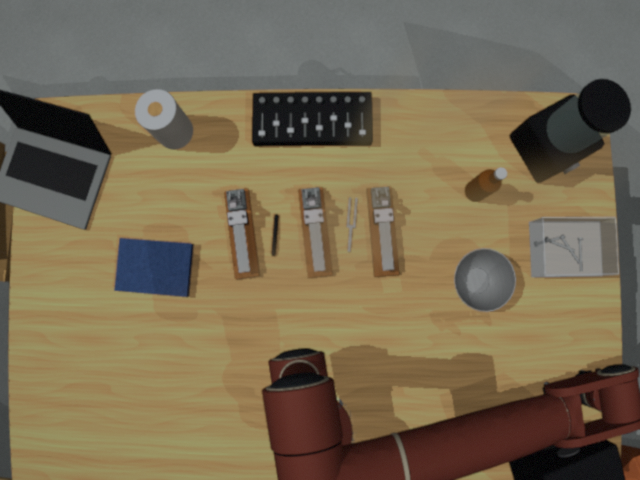

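View pics/scene0.png

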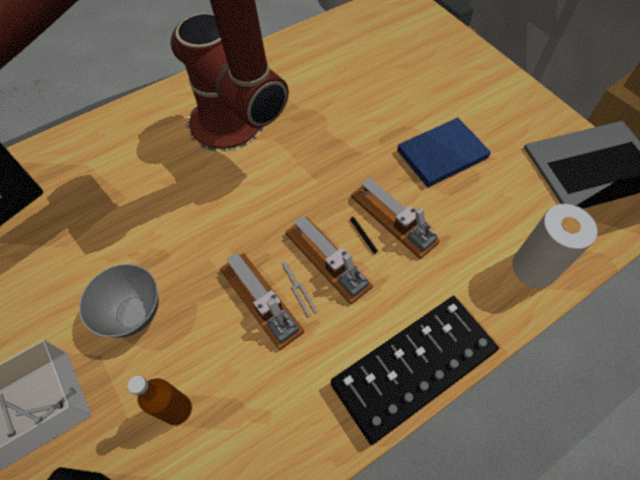

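The three units show in the top view at columns of about 240, 314 and 385 (rows 187–277), with the marker at (275,235) and the fork at (351,225). I'll enlarge both views to pick points.

Run:
```python
import cv2,numpy as np
a=cv2.imread("pics/top0.png")[180:285,215:410]; a=cv2.resize(a,None,fx=4,fy=4,interpolation=cv2.INTER_CUBIC)
b=cv2.imread("pics/scene0.png")[170:355,215:445]; b=cv2.resize(b,None,fx=3.2,fy=3.2,interpolation=cv2.INTER_CUBIC)
cv2.imwrite("pics/topc.png",a);cv2.imwrite("pics/scenec.png",b);print(a.shape,b.shape)
```

```text
(420, 780, 3) (592, 736, 3)
```

View pics/topc.png

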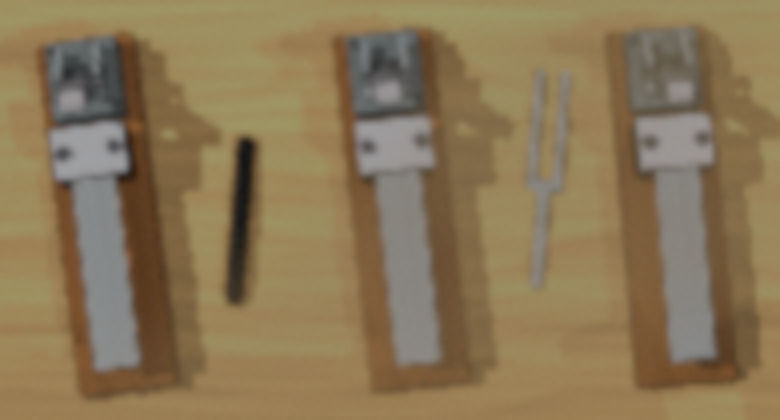

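View pics/scenec.png

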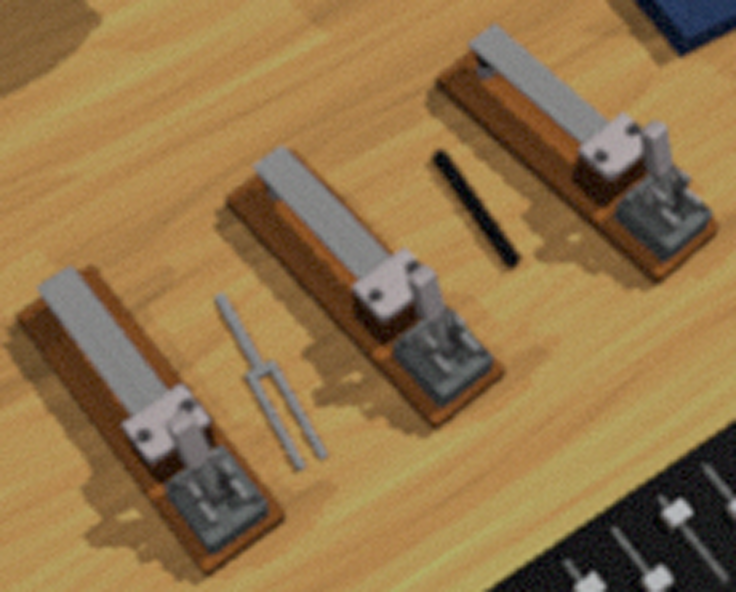

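Both views show the units clearly, so I'll triangulate the tongue and clamp corners and then fit each unit's pose.

```bash
cat > fit.py <<'E'
from h import *
from scipy.optimize import least_squares
T=dict(np.load("top0.npz"));S=dict(np.load("scene0.npz"))
def K(d): return np.array([[d["fx"],0,d["cx"]],[0,d["fy"],d["cy"]],[0,0,1]],float)
def proj(d,P): return cv2.projectPoints(np.array(P,float).reshape(-1,1,3),d["rvec"],d["tvec"],K(d),d["D"])[0].reshape(-1,2)
def P34(d): return np.c_[cv2.Rodrigues(d["rvec"])[0],np.array(d["tvec"]).reshape(3,1)]
def und(d,p): return cv2.undistortPoints(np.array(p,float).reshape(-1,1,2),K(d),d["D"]).reshape(-1,2)
tp=lambda p:np.array([215,180])+(np.array(p)+.5)/4-.5
sp=lambda p:np.array([215,170])+(np.array(p)+.5)/3.2-.5
# order: tongue +y, tongue -y, clamp near +y, near -y, far -y, bat top
M=np.array([[-.110,.015,.060],[-.110,-.015,.060],[.02,.025,.072],[.02,-.025,.072],[.055,-.025,.072],[.092-np.sin(.4)*.079,0,.045+np.cos(.4)*.079]])
D={"left":([(93,371),(140,367),(55,183),(131,174),(125,122),(72,98)],[(496,25),(470,48),(622,116),(580,152),(612,180),(656,127)]),
"mid":([(394,365),(441,361),(360,176),(436,168),(430,117),(387,90)],[(288,147),(257,165),(400,252),(354,289),(387,319),(424,270)]),
"right":([(672,362),(717,360),(638,171),(714,165),(712,112),(681,90)],[(73,268),(40,288),(170,390),(124,425),(155,462),(187,416)])}
def w(v,M): c,s=np.cos(v[2]),np.sin(v[2]); return M@np.array([[c,s,0],[-s,c,0],[0,0,1]])+[v[0],v[1],0]
if __name__=="__main__":
  for n,(a,b) in D.items():
    a=tp(a);b=sp(b)
    X=cv2.triangulatePoints(P34(T),P34(S),und(T,a).T,und(S,b).T);X=(X[:3]/X[3]).T
    print(n,"triang mm\n",np.round(X*1000).tolist())
    f=lambda v:np.r_[(proj(T,w(v,M))-a).ravel(),(proj(S,w(v,M))-b).ravel()]
    r=least_squares(f,[.4,{"left":.2,"mid":0,"right":-.2}[n],0],loss="soft_l1")
    print("pose",np.round(r.x,4),"maxres",np.abs(r.fun).max().round(2),"rms",np.sqrt((f(r.x)**2).mean()).round(2))
    print(" tip",w(r.x,np.array([[-.1,0,.06]])).round(4)," grip",w(r.x,np.array([[.092-.058*np.sin(.4),0,.0984]])).round(4))
E
python3 fit.py
```

```text
left triang mm
 [[436.0, 202.0, 48.0], [440.0, 171.0, 43.0], [564.0, 228.0, 52.0], [571.0, 178.0, 53.0], [606.0, 182.0, 57.0], [613.0, 208.0, 116.0]]
pose [0.5503 0.1967 0.1276] maxres 2.99 rms 1.43
 tip [[0.4511 0.184  0.06  ]]  grip [[0.6191 0.2055 0.0984]]
mid triang mm
 [[440.0, -2.0, 47.0], [443.0, -32.0, 52.0], [567.0, 19.0, 52.0], [574.0, -30.0, 55.0], [608.0, -26.0, 59.0], [616.0, 1.0, 119.0]]
pose [ 0.5537 -0.0074  0.0994] maxres 3.31 rms 1.39
 tip [[ 0.4542 -0.0174  0.06  ]]  grip [[ 6.227e-01 -5.000e-04  9.840e-02]]
right triang mm
 [[441.0, -190.0, 47.0], [443.0, -219.0, 49.0], [569.0, -174.0, 51.0], [574.0, -219.0, 57.0], [610.0, -217.0, 61.0], [616.0, -189.0, 117.0]]
pose [ 0.5548 -0.1953  0.079 ] maxres 4.68 rms 1.65
 tip [[ 0.4551 -0.2032  0.06  ]]  grip [[ 0.624  -0.1898  0.0984]]
```

```bash
cat >> h.py <<'E'
from scipy.spatial.transform import Rotation as Ro
def down(yaw,tilt=0.): # tool z down, tool x ahead at yaw; tilt>0: tool points down and away
    return Ro.from_euler("z",yaw)*Ro.from_euler("y",-tilt)*Ro.from_rotvec([np.pi,0,0])
def rows(goals):
    o=ctrl.get_obs();R0=Ro.from_rotvec(o["tool_rot"]);p0=np.array(o["tool_pos"])
    for p,R in goals:
        print([(R0.inv().apply(np.array(p)-p0)).round(4).tolist(),(R0.inv()*R).as_rotvec().round(4).tolist()])
E
python3 - <<'E'
from h import *
print(optics.get_image("wrist")["mount"].round(4))
D=down(.12)
rows([([.3,-.5,.35],D),([.4,-.3,.35],D)])
E
```

```text
[[-2.000e-04 -9.618e-01 -2.738e-01  6.910e-02]
 [ 1.000e+00  2.000e-04 -1.200e-03  1.000e-04]
 [ 1.200e-03 -2.738e-01  9.618e-01 -1.425e-01]
 [ 0.000e+00  0.000e+00  0.000e+00  1.000e+00]]
[[0.1564, -0.063, -0.1195], [-0.0016, -0.0001, 0.1488]]
[[0.3059, -0.2292, -0.1193], [-0.0016, -0.0001, 0.1488]]
```

```bash
python3 -m jog '[[[0.04,-0.015,-0.03],[0,0,0]],[[0.08,-0.03,-0.06],[0,0,0]],[[0.12,-0.045,-0.09],[0,0,0.07]],[[0.156,-0.063,-0.12],[0,0,0.149]],[[0.18,-0.1,-0.12],[0,0,0.149]]]' 0
python3 - <<'E'
from h import *
D=down(.12); rows([([.48,-.2,.37],D),([.48,-.02,.37],D)])
E
```

```text
t: 0.65
tool_pos: [0.315, -0.4589, 0.3557]
tool_rot: [3.13, 0.186, 0.005]
contact_force: [0.5, -0.3, 0.6]
opening: 0.012
grip_force: 0.0
[[0.1945, -0.2375, -0.0153], [0.0063, -0.0027, -0.0014]]
[[0.2158, -0.4162, -0.0164], [0.0063, -0.0027, -0.0014]]
```

```bash
python3 -m jog '[[[0.03,-0.04,-0.005],[0,0,0]],[[0.06,-0.08,-0.01],[0,0,0]],[[0.09,-0.12,-0.015],[0,0,0]],[[0.12,-0.16,-0.015],[0,0,0]],[[0.15,-0.2,-0.015],[0,0,0]]]'; python3 -m jog '[[[0.02,-0.045,0],[0,0,0]],[[0.035,-0.09,0],[0,0,0]],[[0.045,-0.135,0],[0,0,0]],[[0.045,-0.16,0],[0,0,0]],[[0.045,-0.16,0],[0,0,0]]]'
python3 - <<'E'
from h import *
D=down(.12); rows([([.48,-.02,.37],D),([.48,.18,.37],D)])
E
```

```text
t: 1.15
tool_pos: [0.4382, -0.2406, 0.3664]
tool_rot: [3.136, 0.188, 0.001]
contact_force: [1.3, -0.6, 0.9]
opening: 0.0001
grip_force: 0.0
t: 1.65
tool_pos: [0.463, -0.0755, 0.3663]
tool_rot: [-3.135, -0.196, -0.001]
contact_force: [0.5, -0.6, 0.1]
opening: -0.0
grip_force: 0.0
[[0.0238, -0.053, -0.0036], [-0.0005, -0.0004, 0.0047]]
[[0.0487, -0.2514, -0.0035], [-0.0005, -0.0004, 0.0047]]
```

```bash
cat >> h.py <<'E'
def wshot(n):
    o=ctrl.get_obs();d=optics.get_image("wrist");cv2.imwrite(f"pics/{n}.png",d["image"])
    Tm=np.eye(4);Tm[:3,:3]=Ro.from_rotvec(o["tool_rot"]).as_matrix();Tm[:3,3]=o["tool_pos"]
    C=np.linalg.inv(Tm@d["mount"]);d["rvec"]=cv2.Rodrigues(C[:3,:3])[0];d["tvec"]=C[:3,3]
    np.savez(f"{n}.npz",**d);return d
E
python3 -c "
from h import *
d=wshot('w1');print(d['fx'],d['D'])"
python3 -m jog '[[[0.005,-0.045,0],[0,0,0]],[[0.01,-0.09,0],[0,0,0]],[[0.015,-0.135,0],[0,0,0]],[[0.02,-0.18,0],[0,0,0]],[[0.02,-0.18,0],[0,0,0]]]'; python3 -c "
from h import *
wshot('w2')
a=[cv2.imread(f'pics/w{i}.png') for i in(1,2)]
cv2.imwrite('pics/w12.png',cv2.resize(np.vstack(a),None,fx=.62,fy=.62,interpolation=cv2.INTER_AREA))"
```

```text
370.8765619565319 [-0.01376155  0.          0.          0.          0.        ]
t: 2.2
tool_pos: [0.4613, 0.1058, 0.366]
tool_rot: [-3.134, -0.196, 0.001]
contact_force: [0.4, -0.8, -0.3]
opening: 0.0004
grip_force: 0.0
```

View pics/w1.png

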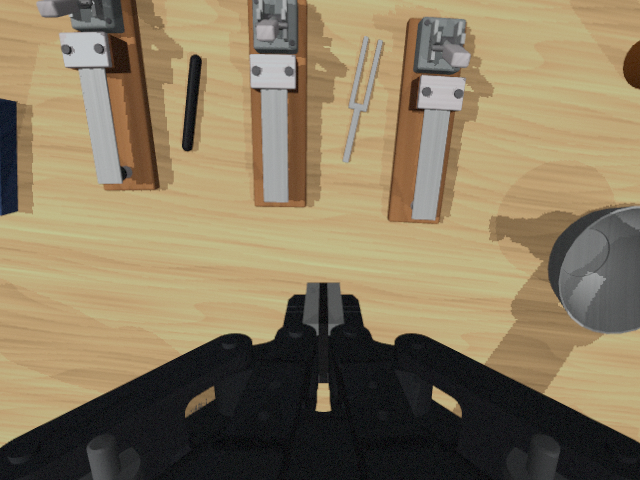

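View pics/w2.png

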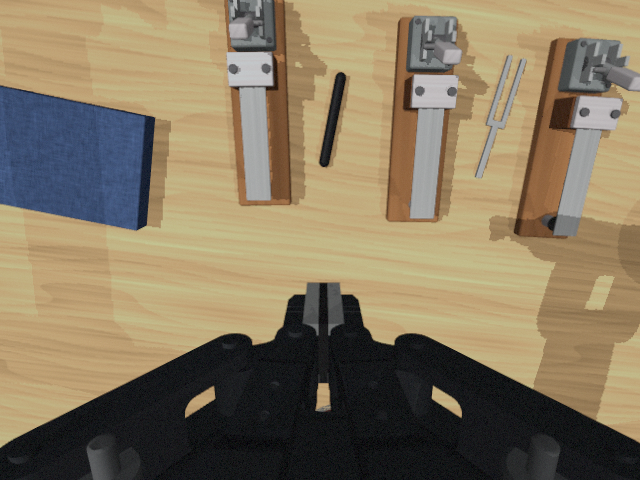

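Each wrist view shows all three units. The tongue ends in w1 are at about (112,183), (276,202) and (425,219); in w2 they are at about (258,200), (423,218) and (566,235). I'll triangulate from these two positions.

```bash
cat > fit2.py <<'E'
from fit import *
A=dict(np.load("w1.npz"));B=dict(np.load("w2.npz"))
M=np.array([[-.110,.015,.060],[-.110,-.015,.060],[.02,.025,.072],[.02,-.025,.072],[.055,-.025,.072],[.055,.025,.072]])
D={"left":([(101,184),(123,181),(65,69),(115,66),(109,32),(61,35)],[(247,200),(270,199),(229,86),(273,83),(271,51),(227,53)]),
"mid":([(264,202),(288,201),(252,89),(297,88),(296,54),(251,55)],[(411,217),(434,218),(411,106),(455,109),(458,77),(414,74)]),
"right":([(413,218),(436,220),(418,108),(463,111),(464,78),(420,75)],[(555,232),(577,237),(570,125),(618,130),(621,99),(575,95)])}
for n,(a,b) in D.items():
    a=np.array(a,float);b=np.array(b,float)
    X=cv2.triangulatePoints(P34(A),P34(B),und(A,a).T,und(B,b).T);X=(X[:3]/X[3]).T
    print(n,np.round(X*1000).tolist())
    f=lambda v:np.r_[(proj(A,w(v,M))-a).ravel(),(proj(B,w(v,M))-b).ravel()]
    r=least_squares(f,[.55,{"left":.2,"mid":0,"right":-.2}[n],.1],loss="soft_l1")
    print("pose",np.round(r.x,4),"rms px",np.sqrt((f(r.x)**2).mean()).round(2))
    print(" tip",w(r.x,np.array([[-.1,0,.06]])).round(4)," grip",w(r.x,np.array([[.092-.058*np.sin(.4),0,.0984]])).round(4))
E
python3 fit2.py
```

```text
left [[436.0, 199.0, 52.0], [442.0, 170.0, 55.0], [564.0, 225.0, 68.0], [575.0, 179.0, 50.0], [609.0, 184.0, 52.0], [598.0, 230.0, 64.0]]
pose [0.5478 0.1956 0.1273] rms px 2.24
 tip [[0.4486 0.1829 0.06  ]]  grip [[0.6167 0.2044 0.0984]]
mid [[441.0, -5.0, 62.0], [445.0, -34.0, 61.0], [569.0, 19.0, 61.0], [574.0, -32.0, 62.0], [608.0, -27.0, 64.0], [603.0, 22.0, 63.0]]
pose [ 0.5503 -0.008   0.1106] rms px 1.46
 tip [[ 0.4509 -0.019   0.06  ]]  grip [[ 6.193e-01 -3.000e-04  9.840e-02]]
right [[444.0, -190.0, 60.0], [443.0, -219.0, 61.0], [572.0, -172.0, 56.0], [574.0, -220.0, 70.0], [608.0, -215.0, 66.0], [607.0, -168.0, 56.0]]
pose [ 0.5516 -0.1939  0.0982] rms px 2.02
 tip [[ 0.4521 -0.2037  0.06  ]]  grip [[ 0.6207 -0.1871  0.0984]]
```

The tips agree within 3 mm across both methods: left (.450,.1835), middle (.4525,-.018), right (.4535,-.2035). The measured heights of 52–62 mm match the stated 60 mm, so I'll go to the left tip.

```bash
python3 -c "
from h import *
D=down(.12); rows([([.45,.1835,.09],D),([.45,.1835,.052],D)])"
```

```text
[[-0.0015, -0.0807, 0.2759], [0.0004, 0.0007, 0.0028]]
[[-0.0015, -0.0807, 0.3139], [0.0004, 0.0007, 0.0028]]
```

```bash
python3 -m jog '[[[0,-0.03,0.035],[0,0,0]],[[-0.0015,-0.06,0.07],[0,0,0]],[[-0.0015,-0.081,0.11],[0,0,0]],[[-0.0015,-0.081,0.155],[0,0,0]],[[-0.0015,-0.081,0.2],[0,0,0]]]' 0; python3 -m jog '[[[0,0,0.03],[0,0,0]],[[0,0,0.06],[0,0,0]],[[0,0,0.075],[0,0,0]],[[0,0,0.075],[0,0,0]],[[0,0,0.075],[0,0,0]]]';python3 -c "
from h import *
print(ctrl.get_obs()['contact_force'])
D=down(.12); rows([([.45,.1835,.064],D),([.45,.1835,.052],D)])"
```

```text
t: 2.75
tool_pos: [0.451, 0.1815, 0.1648]
tool_rot: [3.135, 0.185, 0.002]
contact_force: [0.4, -0.2, 0.0]
opening: -0.0003
grip_force: 0.0
t: 3.25
tool_pos: [0.4514, 0.1824, 0.0923]
tool_rot: [-3.136, -0.186, -0.002]
contact_force: [0.2, 0.5, 0.3]
opening: 0.0
grip_force: 0.0
[0.19539005 0.5383098  0.32619663]
[[-0.0013, -0.0013, 0.0283], [0.0001, -0.0013, -0.0016]]
[[-0.0014, -0.0013, 0.0403], [0.0001, -0.0013, -0.0016]]
```

```bash
python3 -m jog '[[[-0.001,-0.001,0.02],[0,0,0]],[[-0.001,-0.001,0.035],[0,0,0]],[[-0.001,-0.001,0.042],[0,0,0]],[[-0.001,-0.001,0.042],[0,0,0]],[[-0.001,-0.001,0.042],[0,0,0]]]'; python3 -m jog '[[[0,0,0.003],[0,0,0]],[[0,0,0.006],[0,0,0]],[[0,0,0.008],[0,0,0]],[[0,0,0.0095],[0,0,0]],[[0,0,0.0095],[0,0,0]]]'
```

```text
t: 3.75
tool_pos: [0.4514, 0.1842, 0.0526]
tool_rot: [-3.136, -0.188, -0.006]
contact_force: [-2.7, -1.6, 7.0]
opening: 0.0001
grip_force: 3.6
t: 4.25
tool_pos: [0.4522, 0.1843, 0.0445]
tool_rot: [-3.136, -0.188, -0.008]
contact_force: [-5.5, -2.1, 14.1]
opening: -0.0002
grip_force: 7.5
```

```bash
python3 -m jog '[[[0,0,0.002],[0,0,0]],[[0,0,0.004],[0,0,0]],[[0,0,0.006],[0,0,0]],[[0,0,0.006],[0,0,0]],[[0,0,0.006],[0,0,0]]]'; python3 -m jog '[[[0,0,0.003],[0,0,0]],[[0,0,0.003],[0,0,0]],[[0,0,0.003],[0,0,0]]]'
```

```text
t: 4.75
tool_pos: [0.4528, 0.1844, 0.0404]
tool_rot: [3.136, 0.189, 0.008]
contact_force: [-10.4, -4.0, 24.5]
opening: 0.0001
grip_force: 13.2
t: 5.05
tool_pos: [0.4531, 0.1845, 0.0386]
tool_rot: [3.136, 0.189, 0.008]
contact_force: [-13.1, -4.4, 31.9]
opening: 0.0005
grip_force: 17.0
```

Left: about 0.9 N/mm, and the stop was clearly felt. On to the middle unit.

```bash
python3 -m jog '[[[0,0,-0.04],[0,0,0]],[[0,0,-0.065],[0,0,0]],[[0,0.04,-0.065],[0,0,0]],[[0,0.08,-0.065],[0,0,0]],[[0,0.08,-0.065],[0,0,0]]]'; python3 -c "
from h import *
print(ctrl.get_obs()['contact_force'])
D=down(.11); rows([([.4525,-.018,.093],D)])"
```

```text
t: 5.55
tool_pos: [0.4608, 0.1014, 0.0984]
tool_rot: [3.135, 0.181, 0.007]
contact_force: [-0.3, -0.1, -0.2]
opening: 0.0004
grip_force: 0.0
[-0.30652926 -0.07170808 -0.18644102]
[[-0.022, 0.1177, 0.0055], [0.0016, -0.0043, 0.0054]]
```

```bash
python3 -m jog '[[[-0.01,0.04,0],[0,0,0]],[[-0.015,0.08,0],[0,0,0]],[[-0.022,0.118,0.003],[0,0,0]],[[-0.022,0.118,0.0055],[0,0,0]],[[-0.022,0.118,0.0055],[0,0,0]]]'; python3 -c "
from h import *
print(ctrl.get_obs()['contact_force'])
D=down(.11); rows([([.4525,-.018,.05],D)])"
```

```text
t: 6.05
tool_pos: [0.4515, -0.0156, 0.0912]
tool_rot: [-3.136, -0.185, -0.002]
contact_force: [0.1, -0.1, 0.3]
opening: -0.0004
grip_force: 0.0
[ 0.13454566 -0.10362681  0.34353022]
[[0.0006, 0.0025, 0.0412], [-0.0002, -0.0012, 0.0079]]
```

```bash
python3 -m jog '[[[0,0.0025,0.02],[0,0,0]],[[0,0.0025,0.034],[0,0,0]],[[0,0.0025,0.042],[0,0,0]],[[0,0.0025,0.042],[0,0,0]],[[0,0.0025,0.042],[0,0,0]]]'; python3 -m jog '[[[0,0,0.003],[0,0,0]],[[0,0,0.006],[0,0,0]],[[0,0,0.0075],[0,0,0]],[[0,0,0.0075],[0,0,0]],[[0,0,0.0075],[0,0,0]]]'; python3 -m jog '[[[0,0,0.002],[0,0,0]],[[0,0,0.004],[0,0,0]],[[0,0,0.006],[0,0,0]],[[0,0,0.006],[0,0,0]],[[0,0,0.006],[0,0,0]]]'
```

```text
t: 6.55
tool_pos: [0.4513, -0.0169, 0.0487]
tool_rot: [-3.135, -0.189, 0.001]
contact_force: [-1.5, 2.1, 3.2]
opening: -0.0001
grip_force: 1.7
t: 7.05
tool_pos: [0.4522, -0.0173, 0.0419]
tool_rot: [-3.135, -0.188, -0.003]
contact_force: [-1.1, 4.6, 9.2]
opening: 0.0001
grip_force: 4.2
t: 7.55
tool_pos: [0.4529, -0.0173, 0.0385]
tool_rot: [-3.135, -0.188, -0.002]
contact_force: [-8.6, 6.5, 24.8]
opening: 0.0
grip_force: 12.9
```

Middle: about 0.3 N/mm, on its stop. Now the right unit.

```bash
python3 -m jog '[[[0,0,0.001],[0,0,0]],[[0,0,-0.04],[0,0,0]],[[0,0.01,-0.065],[0,0,0]],[[0,0.055,-0.065],[0,0,0]],[[0,0.1,-0.065],[0,0,0]]]'; python3 -m jog '[[[-0.01,0.04,0],[0,0,0]],[[-0.02,0.08,0],[0,0,0]],[[-0.02,0.085,0],[0,0,0]],[[-0.02,0.085,0],[0,0,0]]]'; python3 -c "
from h import *
print(ctrl.get_obs()['contact_force'])
D=down(.10); rows([([.4535,-.2035,.093],D)])"
```

```text
t: 8.05
tool_pos: [0.464, -0.1182, 0.1009]
tool_rot: [3.133, 0.192, 0.004]
contact_force: [0.9, 1.1, -0.4]
opening: 0.0005
grip_force: 0.0
t: 8.45
tool_pos: [0.4531, -0.2048, 0.0993]
tool_rot: [-3.136, -0.184, 0.001]
contact_force: [0.2, 0.4, -0.9]
opening: -0.0001
grip_force: 0.0
[ 0.23182862  0.37230703 -0.89002225]
[[0.0006, -0.0012, 0.0063], [-0.0002, 0.0008, 0.0172]]
```

```bash
python3 -m jog '[[[0,-0.001,0.025],[0,0,0]],[[0,-0.001,0.041],[0,0,0]],[[0,-0.001,0.05],[0,0,0]],[[0,-0.001,0.05],[0,0,0]],[[0,-0.001,0.05],[0,0,0]]]'; python3 -m jog '[[[0,0,0.003],[0,0,0]],[[0,0,0.006],[0,0,0]],[[0,0,0.0075],[0,0,0]],[[0,0,0.0075],[0,0,0]],[[0,0,0.0075],[0,0,0]]]'; python3 -m jog '[[[0,0,0.002],[0,0,0]],[[0,0,0.004],[0,0,0]],[[0,0,0.006],[0,0,0]],[[0,0,0.006],[0,0,0]],[[0,0,0.006],[0,0,0]]]'
```

```text
t: 8.95
tool_pos: [0.4532, -0.2015, 0.0503]
tool_rot: [-3.134, -0.19, 0.003]
contact_force: [-2.5, 1.7, 5.0]
opening: -0.0001
grip_force: 2.7
t: 9.45
tool_pos: [0.4541, -0.2017, 0.044]
tool_rot: [-3.135, -0.19, -0.0]
contact_force: [-3.7, 4.1, 8.4]
opening: 0.0004
grip_force: 4.5
t: 9.95
tool_pos: [0.4547, -0.2019, 0.0399]
tool_rot: [-3.134, -0.19, -0.001]
contact_force: [-7.6, 7.1, 19.1]
opening: 0.0004
grip_force: 10.3
```

Right: about 0.5 N/mm. So the left is the stiffest (~0.9), at 1.7 times the right. I'll press a little more to be sure of the stop, then go over to the left unit's bat with the tool tilted along it.

```bash
python3 -m jog '[[[0,0,0.002],[0,0,0]],[[0,0,0.002],[0,0,0]],[[0,0,0.002],[0,0,0]],[[0,0,-0.04],[0,0,0]],[[0,0,-0.085],[0,0,0]]]'; python3 -m jog '[[[0,-0.01,-0.045],[0,0,0]],[[0.01,-0.04,-0.08],[0,0,0]],[[0.02,-0.085,-0.1],[0,0,0]],[[0.03,-0.13,-0.1],[0,0,0]],[[0.04,-0.175,-0.1],[0,0,0]]]' 0.6
cat >> h.py <<'E'
def batpose(s,th,piv,yaw): # TCP at s-0.019 out along the bat, th = swing
    d=Ro.from_euler("z",yaw).apply([np.sin(th-.4),0,np.cos(th-.4)])
    return np.array(piv)+(s-.019)*d, down(yaw,.4-th)
PIV=[.6403,.2077,.045];YAW=.127
E
python3 -c "
from h import *
g=batpose(.142,0,PIV,YAW);print(g[0],g[1].apply([0,0,1]));rows([g])"
```

```text
t: 10.45
tool_pos: [0.4524, -0.2013, 0.1214]
tool_rot: [-3.134, -0.19, 0.005]
contact_force: [0.7, -0.5, 1.1]
opening: -0.0001
grip_force: 0.0
t: 10.95
tool_pos: [0.4726, -0.0222, 0.2232]
tool_rot: [3.135, 0.188, 0.005]
contact_force: [1.3, -0.0, -1.0]
opening: 0.0515
grip_force: 0.0
[0.5927873  0.20163324 0.1582905 ] [ 0.3862821   0.04932329 -0.92106099]
[[0.1459, -0.2079, 0.0652], [0.0025, 0.3968, -0.0067]]
```

```bash
python3 -m jog '[[[0.01,-0.045,0],[0,0.08,0]],[[0.03,-0.09,0],[0,0.16,0]],[[0.06,-0.13,0],[0,0.24,0]],[[0.09,-0.165,0],[0,0.32,0]],[[0.12,-0.2,0],[0,0.397,-0.007]]]'; python3 -c "
from h import *
rows([batpose(.142,0,PIV,YAW)])"
```

```text
t: 11.45
tool_pos: [0.5676, 0.1915, 0.2223]
tool_rot: [-3.048, -0.197, -0.62]
contact_force: [0.4, -0.1, 0.0]
opening: 0.0516
grip_force: 0.0
[[-0.0008, -0.0069, 0.0692], [0.0002, -0.0013, 0.002]]
```

Already on the bat's axis. I'll look from here, then move 45 mm closer for a second view.

```bash
python3 -m jog '[[[-0.001,-0.007,0.01],[0,0,0]],[[-0.001,-0.007,0.015],[0,0,0]],[[-0.001,-0.007,0.015],[0,0,0]],[[-0.001,-0.007,0.015],[0,0,0]]]';python3 -c "
from h import *
wshot('w3')";  python3 -m jog '[[[0,0,0.025],[0,0,0]],[[0,0,0.045],[0,0,0]],[[0,0,0.045],[0,0,0]],[[0,0,0.045],[0,0,0]]]'; python3 -c "
from h import *
wshot('w4')
a=[cv2.imread(f'pics/w{i}.png')[60:400,210:430] for i in(3,4)]
cv2.imwrite('pics/w34.png',cv2.resize(np.hstack(a),None,fx=1.75,fy=1.75))
rows([batpose(.142,0,PIV,YAW)])
import fit
g=np.array(PIV)+[batpose(.079+.019,0,PIV,YAW)[0]-PIV]
for n in ('w3','w4'): print(n,fit.proj(dict(np.load(n+'.npz')),g),(fit.proj(dict(np.load(n+'.npz')),g)-[210,60])*1.75)
"
```

```text
t: 11.85
tool_pos: [0.5713, 0.1951, 0.207]
tool_rot: [-3.052, -0.192, -0.613]
contact_force: [0.6, 0.3, 0.7]
opening: 0.0515
grip_force: 0.0
t: 12.3
tool_pos: [0.5888, 0.1976, 0.166]
tool_rot: [-3.051, -0.192, -0.614]
contact_force: [-0.4, -0.8, -0.4]
opening: 0.0512
grip_force: 0.0
[[0.0003, -0.0033, 0.0095], [0.0017, 0.0014, -0.0007]]
w3 [[317.19988672 235.3541792 ]] [[187.59980176 306.86981361]]
w4 [[316.47686117 257.81172062]] [[186.33450705 346.17051108]]
```

View pics/w34.png

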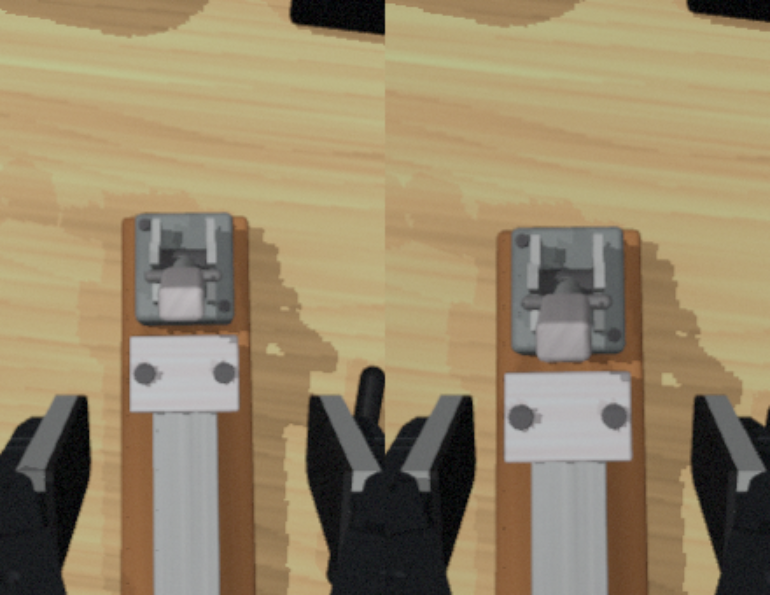

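The paddle top is at (182,302) in w3 and (179,346) in w4 (crop pixels), against predictions of (188,307) and (186,346). The bat is therefore about 2 mm further to +y, and its height and x fit. I'll correct that and descend along the bat.

```bash
sed -i 's/PIV=\[.6403,.2077/PIV=[.6400,.2097/' h.py; python3 -m jog '[[[0,-0.005,0.02],[0,0,0]],[[0,-0.005,0.045],[0,0,0]],[[0,-0.005,0.07],[0,0,0]],[[0,-0.005,0.07],[0,0,0]],[[0,-0.005,0.07],[0,0,0]]]'; python3 -c "
from h import *
rows([batpose(.062,0,PIV,YAW)])"
```

```text
t: 12.85
tool_pos: [0.6153, 0.2066, 0.1022]
tool_rot: [-3.05, -0.194, -0.615]
contact_force: [-0.1, 0.1, -0.0]
opening: 0.051
grip_force: 0.0
[[0.0007, -0.0, 0.0194], [0.0014, 0.002, 0.0]]
```

```bash
python3 -m jog '[[[0,0,0.01],[0,0,0]],[[0,0,0.018],[0,0,0]],[[0,0,0.018],[0,0,0]],[[0,0,0.018],[0,0,0]]]'; python3 -m jog '[[[0,0,0],[0,0,0]],[[0,0,0],[0,0,0]],[[0,0,0],[0,0,0]],[[0,0,0],[0,0,0]],[[0,0,0],[0,0,0]]]' 0 50
```

```text
t: 13.25
tool_pos: [0.6218, 0.2074, 0.0843]
tool_rot: [-3.051, -0.194, -0.613]
contact_force: [-0.1, 0.9, 0.0]
opening: 0.0511
grip_force: 0.0
t: 13.75
tool_pos: [0.622, 0.208, 0.085]
tool_rot: [-3.05, -0.194, -0.615]
contact_force: [-2.8, 2.4, 3.0]
opening: 0.0177
grip_force: 49.3
```

```bash
python3 -m jog '[[[0,0,-0.003],[0,0,0]],[[0,0,-0.006],[0,0,0]],[[0,0,-0.009],[0,0,0]],[[0,0,-0.0115],[0,0,0]],[[0,0,-0.0115],[0,0,0]]]' - 60;  python3 -c "
from h import *
o=ctrl.get_obs();z=Ro.from_rotvec(o['tool_rot']).apply([0,0,1]);p=np.array(o['tool_pos'])
print('axial N',z@o['contact_force'],o['contact_force'], 's',-(z@(p-PIV))+.019)
rows([batpose(.0735,t,PIV,YAW) for t in (.15,.3,.4,.5,.6,.7,.8,.84)])"
```

```text
t: 14.25
tool_pos: [0.6176, 0.2073, 0.0947]
tool_rot: [-3.049, -0.194, -0.615]
contact_force: [5.5, 5.4, -6.2]
opening: 0.0171
grip_force: 58.6
axial N 8.08597993417298 [ 5.4643553   5.40552426 -6.20640859] s 0.07353924945189254
[[0.0095, 0.0005, 0.0006], [0.0005, -0.1483, -0.0001]]
[[0.0175, 0.0005, 0.0024], [0.0005, -0.2983, -0.0002]]
[[0.0226, 0.0005, 0.0043], [0.0005, -0.3983, -0.0002]]
[[0.0275, 0.0005, 0.0067], [0.0005, -0.4983, -0.0002]]
[[0.0322, 0.0005, 0.0095], [0.0005, -0.5983, -0.0002]]
[[0.0365, 0.0005, 0.0128], [0.0005, -0.6983, -0.0003]]
[[0.0405, 0.0005, 0.0165], [0.0004, -0.7983, -0.0003]]
[[0.042, 0.0005, 0.0181], [0.0004, -0.8383, -0.0003]]
```

It gripped at 17.7 mm and the bat is out by about 11 mm (8 N axial). Now swing it round the pivot.

```bash
python3 -m jog '[[[0.006,0,0.0003],[0,-0.1,0]],[[0.0115,0,0.001],[0,-0.2,0]],[[0.017,0,0.0024],[0,-0.3,0]],[[0.022,0,0.0043],[0,-0.4,0]],[[0.022,0,0.0043],[0,-0.4,0]]]';  python3 -c "
from h import *
o=ctrl.get_obs();R=Ro.from_rotvec(o['tool_rot']);z=R.apply([0,0,1]);p=np.array(o['tool_pos'])
print('tool-axes N',R.inv().apply(o['contact_force']), 's',-(z@(p-PIV))+.019)
rows([batpose(.0735,t,PIV,YAW) for t in (.5,.6,.7,.8,.84)])"
```

```text
t: 14.75
tool_pos: [0.6374, 0.21, 0.0962]
tool_rot: [3.134, 0.198, -0.023]
contact_force: [-5.3, 4.6, -1.9]
opening: 0.0174
grip_force: 59.2
tool-axes N [-4.63444159 -5.18947857  1.95162908] s 0.07013619239795947
[[0.0079, 0.0007, -0.0032], [-0.0002, -0.0856, -0.0007]]
[[0.0133, 0.0007, -0.0024], [-0.0002, -0.1856, -0.0007]]
[[0.0186, 0.0006, -0.0012], [-0.0002, -0.2856, -0.0006]]
[[0.0237, 0.0006, 0.0006], [-0.0003, -0.3856, -0.0006]]
[[0.0257, 0.0006, 0.0015], [-0.0003, -0.4256, -0.0006]]
```

Axial force dropped and s reads only 70 mm, so I'll pull out 3.5 mm more before continuing.

```bash
python3 -m jog '[[[0,0,-0.002],[0,0,0]],[[0,0,-0.0035],[0,0,0]],[[0,0,-0.0035],[0,0,0]]]' - 70;  python3 -c "
from h import *
o=ctrl.get_obs();R=Ro.from_rotvec(o['tool_rot']);z=R.apply([0,0,1]);p=np.array(o['tool_pos'])
print('tool-axes N',R.inv().apply(o['contact_force']), 's',-(z@(p-PIV))+.019, 'th',.4+np.arctan2(-z[0],-z[2]), 'th from pos',.4+np.arctan2(p[0]-PIV[0],p[2]-PIV[2]))
rows([batpose(.0735,t,PIV,YAW) for t in (.5,.6,.7,.8,.84)])
wshot('w5');cv2.imwrite('pics/w5c.png',cv2.resize(cv2.imread('pics/w5.png')[150:430,150:500],None,fx=2,fy=2))"
```

```text
t: 15.05
tool_pos: [0.6369, 0.2099, 0.1009]
tool_rot: [3.134, 0.199, -0.013]
contact_force: [-2.0, 5.0, -7.5]
opening: 0.0171
grip_force: 68.3
tool-axes N [-1.26483261 -5.2039231   7.46119115] s 0.07485003748076524 th 0.408183043954065 th from pos 0.3454125514802144
[[0.0085, 0.0006, 0.0016], [0.0005, -0.0917, -0.0002]]
[[0.0138, 0.0006, 0.0023], [0.0005, -0.1917, -0.0002]]
[[0.0191, 0.0006, 0.0037], [0.0004, -0.2917, -0.0002]]
[[0.0243, 0.0006, 0.0055], [0.0004, -0.3917, -0.0003]]
[[0.0263, 0.0006, 0.0063], [0.0004, -0.4317, -0.0003]]
```

View pics/w5c.png

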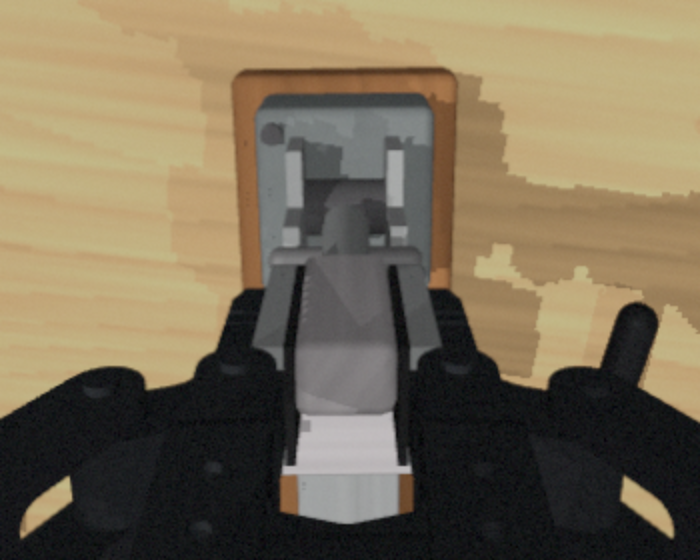

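The paddle is firmly held, the pin at about (345,258) is next to the gate, and the axial pull is 7.5 N. Continue the swing while holding the pull.

```bash
python3 -m jog '[[[0.007,0,-0.0005],[0,-0.09,0]],[[0.013,0,0],[0,-0.18,0]],[[0.018,0,0.001],[0,-0.28,0]],[[0.018,0,0.001],[0,-0.28,0]]]';  cat > st.py <<'E'
from h import *
o=ctrl.get_obs();R=Ro.from_rotvec(o['tool_rot']);z=R.apply([0,0,1]);p=np.array(o['tool_pos'])
print('tool-axes N',R.inv().apply(o['contact_force']).round(1), 's',-(z@(p-PIV))+.019, 'th',.4+np.arctan2(-z[0],-z[2]), 'th from pos',.4+np.arctan2(p[0]-PIV[0],p[2]-PIV[2]))
rows([batpose(.0735,t,PIV,YAW) for t in (.5,.6,.7,.8,.85)])
E
python3 st.py
```

```text
t: 15.5
tool_pos: [0.6543, 0.2122, 0.0973]
tool_rot: [3.083, 0.195, -0.46]
contact_force: [-6.6, 4.0, -6.1]
opening: 0.0171
grip_force: 68.7
tool-axes N [-4.  -4.8  7.7] s 0.07320015201810046 th 0.6940363249464634 th from pos 0.6667842228519836
[[-0.0092, 0.0006, 0.0007], [0.0, 0.1963, -0.0006]]
[[-0.0038, 0.0006, -0.0], [-0.0, 0.0963, -0.0006]]
[[0.0016, 0.0006, -0.0003], [-0.0001, -0.0037, -0.0006]]
[[0.0071, 0.0006, -0.0], [-0.0001, -0.1037, -0.0006]]
[[0.0098, 0.0006, 0.0003], [-0.0001, -0.1537, -0.0006]]
```

Past the tooth. Finish the swing to 0.8, then push back in.

```bash
python3 -m jog '[[[0.004,0,-0.0005],[0,-0.05,0]],[[0.0085,0,0],[0,-0.11,0]],[[0.0105,0,0],[0,-0.13,0]],[[0.0105,0,0],[0,-0.13,0]]]'; python3 st.py
```

```text
t: 15.9
tool_pos: [0.6615, 0.2132, 0.0968]
tool_rot: [3.035, 0.194, -0.664]
contact_force: [-18.0, 1.6, 0.4]
opening: 0.0169
grip_force: 69.8
tool-axes N [-16.2  -3.9   7. ] s 0.07520325935302907 th 0.82762663893725 th from pos 0.7931809085121277
[[-0.0158, 0.0007, 0.0047], [0.0012, 0.3308, 0.0003]]
[[-0.0106, 0.0007, 0.0031], [0.0012, 0.2308, 0.0002]]
[[-0.0052, 0.0007, 0.0022], [0.0012, 0.1308, 0.0001]]
[[0.0002, 0.0007, 0.0017], [0.0012, 0.0308, 0.0001]]
[[0.0029, 0.0007, 0.0017], [0.0012, -0.0192, 0.0]]
```

The end stop is felt (16 N). Ease the bat in along its axis, then release.

```bash
python3 -m jog '[[[-0.001,0,0.003],[0,0,0]],[[-0.0015,0,0.006],[0,0,0]],[[-0.002,0,0.009],[0,0,0]],[[-0.002,0,0.011],[0,0,0]],[[-0.002,0,0.011],[0,0,0]]]'; python3 st.py | head -1; python3 -m jog '[[[0,0,0],[0,0,0]],[[0,0,0],[0,0,0]],[[0,0,0],[0,0,0]],[[0,0,0],[0,0,0]]]' 0.6; python3 st.py | head -1
```

```text
t: 16.4
tool_pos: [0.6575, 0.2127, 0.0895]
tool_rot: [3.039, 0.194, -0.65]
contact_force: [-11.7, 3.1, 0.2]
opening: 0.017
grip_force: 70.4
tool-axes N [-10.3  -4.6   4.4] s 0.06688592692539164 th 0.8182672405933828 th from pos 0.775257765288176
t: 16.8
tool_pos: [0.6617, 0.212, 0.0907]
tool_rot: [3.043, 0.191, -0.634]
contact_force: [-0.2, -0.2, -1.0]
opening: 0.0513
grip_force: 0.0
tool-axes N [0.2 0.2 1. ] s 0.06957748441945306 th 0.8078751462078995 th from pos 0.8443143720892965
```

Released, so back straight out along the bat and look.

```bash
python3 -m jog '[[[0,0,-0.02],[0,0,0]],[[0,0,-0.05],[0,0,0]],[[0,0,-0.09],[0,0,0]],[[0,0,-0.12],[0,0,0]],[[0,0,-0.12],[0,0,0]]]'; python3 -m jog '[[[-0.03,0,-0.03],[0,0.1,0]],[[-0.07,0,-0.06],[0,0.2,0]],[[-0.11,0,-0.08],[0,0.3,0]],[[-0.15,0,-0.1],[0,0.4,0]],[[-0.15,0,-0.1],[0,0.4,0]]]'; python3 -c "
from h import *
import fit
d=wshot('w6')
for b in (0,.8):
  g=[batpose(s+.019,b,PIV,YAW)[0] for s in (.079,.091)]
  print('bat',b,'top at pull 0/12mm',fit.proj(d,g).round(1).tolist())
t=optics.get_image('top')['image']
im=cv2.imread('pics/w6.png')[:300]
cv2.imwrite('pics/w6c.png',np.vstack([im,cv2.resize(t[160:310,100:420],(640,300))]))"
```

```text
t: 17.3
tool_pos: [0.7123, 0.2188, 0.2063]
tool_rot: [3.047, 0.192, -0.62]
contact_force: [0.4, 0.0, 1.1]
opening: 0.051
grip_force: 0.0
t: 17.8
tool_pos: [0.6094, 0.2068, 0.3615]
tool_rot: [3.135, 0.201, 0.003]
contact_force: [1.4, 0.8, 2.1]
opening: 0.0511
grip_force: 0.0
bat 0 top at pull 0/12mm [[324.1, 200.0], [324.1, 206.4]]
bat 0.8 top at pull 0/12mm [[324.2, 139.7], [324.2, 135.0]]
```

View pics/w6c.png

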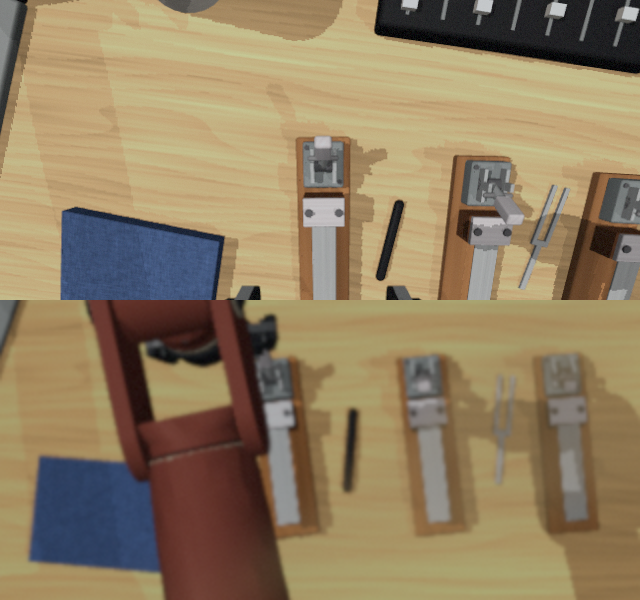

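The left bat's top is at (322,141). That matches "on and in" (324,140), not "out" (324,135). The middle bat still leans towards the robot, the right one hasn't been touched, and the marker, fork and book are in place. The arm is clear, so I'm handing in.

```bash
python3 -c "
from h import *
print(job.finish_job())"
```

```text
the job is handed in; nothing more can be done
None
```

I pressed all three tongues to their stops from left to right; the left was stiffest (about 0.9 N/mm, against 0.3 middle and 0.5 right), so I switched on only its toggle, and I handed the job in after about 18 s with no verdict returned.

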